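# Set out the tea beaker on the pull-out tray

### The job

Pull the tray of the little tea chest fully out to its stop, leaving it out; then take the thin porcelain beaker from under the fan's head and stand it upright, wholly on the round coaster in the tray. The beaker is fragile: hold it with only the lightest grip, never knock it over, and set it down softly rather than dropping or pressing it. Do not bump the fan, and leave the jar, ashtray and spoon where they are.

Things in the scene. Friction and masses are not known exactly. Their poses are not given: they have to be found in the camera images.
- chest: Low wooden tea chest fixed to the table, 240 (x) x 220 (y) x 75 mm high; origin at the centre of its underside. Its open front faces its own -x; the tray slides out that way.
- tray (a joint): How far the tray is out, in m: 0 fully in, 0.150 at its stop. It slides stiffly (about 2 N) and stays where left. Its front board is 198 mm wide, 10 mm thick, top edge 61 mm above the table, outer face 35 mm behind the handle bar's axis; side walls reach 32 mm above the table, 180 mm apart inside.
- tray_handle (a point): Middle of the steel bar handle on the tray's front board, moving with the tray: a round bar about 10 mm thick, 100 mm long along the chest's y axis, its axis 40 mm above the table and 35 mm out from the board. Axes as the chest's.
- coaster_top (a point): Centre of the top face of the round silicone coaster, 95 mm across, 5 mm thick, fixed on the tray's floor; 21 mm above the table, moving with the tray (105 mm behind the handle's axis, 60 mm behind the front board's inner face). Axes as the chest's. With the tray fully out it is 80 mm clear in front of the chest.
- beaker: Empty, thin-walled white porcelain beaker, no handle, loose, 90 mm high, 48 mm across at the foot, 55 mm at the rim, wall 3 mm, 100 to 200 g; origin at the centre of its underside, z up. It stands under the fan's head: the tool must come in tilted, from the fan's front. It breaks if gripped with over 30 N per finger, pressed on the tray with over 20 N, or dropped from over 5 mm.
- fan: White desk fan fixed to the table; origin on the table, front towards its own -x. The head is an upright disc 190 mm across, 68 mm thick: front face at x = -0.130 m, centre at z = 0.270 m, lowest edge 175 mm above the table. The foot is a disc 150 mm across, up to 36 mm high, centred at x = +0.030 m, where the post stands. The beaker stands near x = -0.12 m, y = 0 in this frame.
- jar: Bystander: empty round glass sugar jar with a shut clip lid, loose, 98 mm across with its clips, 112 mm high; origin at the centre of its underside.
- ashtray: Bystander: round stone ashtray, loose, 110 mm across, 32 mm high; origin at the centre of its underside.
- spoon: Bystander: steel spoon lying flat on the table, loose, 160 mm long along its x axis, under 20 mm high; origin at the middle of its underside.
Not all that is in view belongs to the job. Leave any yellow look-alike of the beaker alone.

How it is judged:
By the outcome, as a careful person would: the job done as asked, in the order asked, and still so for the second after the job is handed in, with the robot touching nothing.
It also fails if it takes over 62 s, if anything falls off the work surface, if the arm or the gripper's body presses on something with over 40 N, if the wrist force passes 120 N, or if a joint passes its speed limit or range.

### The arm

A 7-joint arm with a two-finger parallel gripper is mounted at the origin on the work surface. World frame = base frame: x ahead of the robot, y to its left, z up, the work surface at z = 0. Lengths are in m, angles in rad, forces in N, time in s.
With the tool pointing down it reaches from about 0.4 to 0.9 m from the base axis. Payload 5.6 kg.
Tool frame: the origin (TCP) lies where the fingers leave the gripper's body, on its centre line; the fingertips stand 88 mm ahead of it and the grasp point (between the pads) lies 69 mm ahead of it (r.tip_reach is the distance from the TCP to the fingertips, in m); x points along the fingers, y is the direction in which the jaws open and shut, and the axes are right-handed (so a half turn about x gives the same grasp; the last joint's range is limited). The gripper opens to 92 mm and grips with 3 to 60 N. Pads are 20 mm wide; open, the fingers measure 128 mm over their backs; the gripper's body (75 mm by 189 mm) begins 69 mm behind the grasp point.
Start: joints at [1.241, 0.468, -0.012, 1.603, 0.006, 1.071, -0.056], TCP at [0.184, -0.623, 0.303] pointing down, gripper open.
Joint ranges: [-2.53, 2.53], [-0.31, 2.02], [-1.57, 1.55], [0.28, 2.44], [-1.29, 4.43], [0.15, 1.84], [-2.92, 2.92]. Speed limits (rad/s): [2.57, 2.57, 3.14, 3.14, 3.14, 3.14, 3.14].

### API

Orientations are given as a rotation vector (axis times angle).
In Python, from station import r gives the robot as it stands. Calls block until the motion is done:
- r.goto(position, orientation): joint-space move of the TCP to a pose.
- r.move_straight(position, rotation=None, feed=0.15, f_stop=None): straight line of the TCP; rotation=None keeps the orientation; feed is the mean speed in m/s. With f_stop (N) it stops when the force on the tool has changed by that much, and returns True; else False.
- r.move_j(angles): joint-space move.
- r.move_gripper(opening, f_grip=None): finger opening in m; f_grip is the grip in N (None keeps the last); returns when the fingers have stopped.
- r.pause(seconds).
- r.ik(position, orientation): joint angles nearest the present ones, or None.
- r.observe(): the state.
- r.capture(name): name is "side" or "top"; returns the picture (480x640x3 uint8, blue, green, red); there is no depth.
- r.camera_params(name): a dict with "mtx" (3x3 intrinsics, pixels), "R" (3x3) and "t" (3): a world point X has camera coordinates R X + t. Camera axes: x right, y down, z forward; pixel columns grow to the right and rows downward; lengths in m; the calibration is good to about 2 mm. A picture is of the moment at which its call begins. camera_params takes no time and is no camera call.
A pose or a line that the arm cannot do raises r.PlanningError and nothing moves.
- r.sign_off(): hands the job in, once; it reports no verdict.
Trained networks look in the newest picture that a camera, given by its name, has taken for a name from the list of things; names that differ only in an ending like _2 or _b are one class to them, and where a whole thing is asked for, a point or a joint stands for the part that bears it (a point fixed in the world has none). Each returns a list of dicts, best first, with "conf" (0 to 1); they miss things now and then, are a little off and sometimes report something else, mostly with a low value. They report only what shows in the picture. A call takes as long as a camera call. They do not tell look-alikes from the thing itself.
- r.recognise(thing, camera): "position" ([row, column] as shares, 0 to 1, of the picture: columns of its width, rows of its height, amid what is visible of it).
- r.pinpoint(thing, camera): "position" ([row, column] as shares, 0 to 1, of the picture: columns of its width, rows of its height: a listed point, or the origin of a listed thing).
The state is a dict: "time_s": time; "q": joint angles; "qvel": joint speeds; "joint_torque": joint torques, N m; "tool_pos": TCP position; "ee_rot": TCP orientation; "ft_force": force on the tool from outside, world axes, zero at the start; "torque": the same for the moment, N m; "width": finger opening in m.
Only numpy, scipy, OpenCV 4.12 (cv2) and the standard library are available. Lean on these libraries where they do the work, as an engineer would, in place of code of your own. Each camera call takes 0.05 s, during which the arm holds its last target. There are 200 camera calls.

## Working session

There is one attempt and no reset: what is moved stays moved. The work goes in short steps, each a Python script; the robot and the scene stay as the last script left them, time stands still between calls to the robot, and variables do not carry over. Pictures are saved under pics/ and viewed, about 8 in all and at most 12, crops included, and the job is handed in when it is done.

```bash
ls; mkdir -p pics; python3 - <<'E'
from station import r
import cv2,numpy as np
o=r.observe(); print(o['time_s'],o['tool_pos'],o['ee_rot'],o['width'])
for c in('side','top'):
    im=r.capture(c); cv2.imwrite(f'pics/{c}1.png',im)
    p=r.camera_params(c); print(c,np.round(p['mtx'],1).tolist(),np.round(p['R'],3).tolist(),np.round(p['t'],3).tolist(), 'C',np.round(-np.array(p['R']).T@p['t'],3))
    for th in('chest','tray_handle','coaster_top','beaker','fan','jar','ashtray','spoon'):
        print(th,[(round(d['conf'],2),[round(d['position'][1]*640),round(d['position'][0]*480)]) for d in r.pinpoint(th,c)])
print(r.observe()['time_s'])
E
```

```text
pics
0.0 [ 0.1836902  -0.62305827  0.30174552] [ 2.0679099   0.3003928  -2.06869491] 0.09181576341812292
side [[472.4, 0.0, 320.5], [0.0, 472.4, 245.7], [0.0, 0.0, 1.0]] [[-0.894, -0.447, -0.009], [-0.34, 0.693, -0.635], [0.29, -0.565, -0.772]] [0.531, 0.184, 0.819] C [0.3   0.572 0.754]
chest [(0.94, [297, 166])]
tray_handle [(0.91, [364, 179]), (0.63, [414, 279])]
coaster_top [(0.97, [326, 167])]
beaker [(0.93, [300, 369]), (0.66, [343, 458])]
fan [(0.93, [229, 378])]
jar [(0.7, [208, 254])]
ashtray [(0.88, [274, 234])]
spoon [(0.83, [411, 278])]
top [[462.4, 0.0, 325.5], [0.0, 462.4, 246.2], [0.0, 0.0, 1.0]] [[0.025, -1.0, -0.006], [-0.998, -0.024, -0.06], [0.06, 0.008, -0.998]] [0.038, 0.578, 1.056] C [0.513 0.044 1.089]
chest [(0.87, [424, 175]), (0.6, [332, 204])]
tray_handle [(0.69, [420, 252])]
coaster_top []
beaker [(0.92, [228, 277]), (0.9, [186, 329])]
fan [(0.6, [204, 235])]
jar [(0.64, [292, 158]), (0.2, [332, 204])]
ashtray [(0.57, [330, 204])]
spoon [(0.9, [335, 331]), (0.17, [203, 236])]
0.9
```

View pics/top1.png

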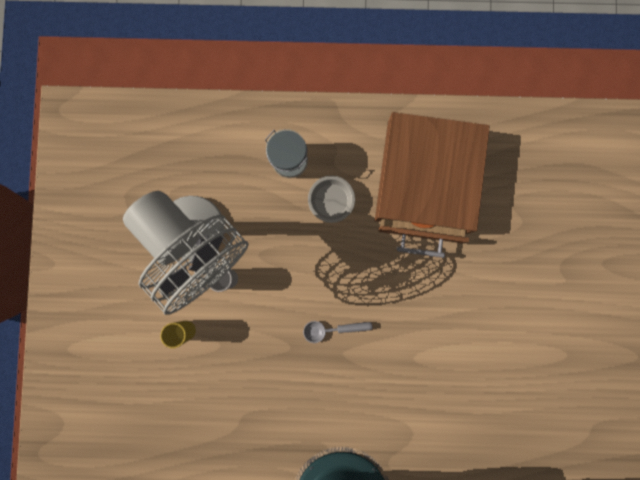

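View pics/side1.png

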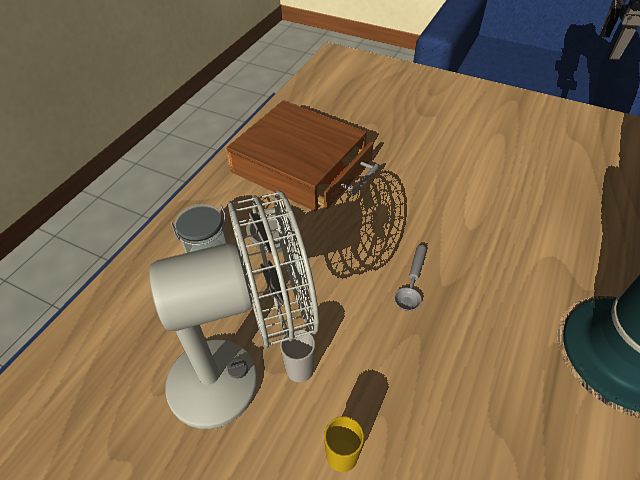

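```bash
cat > h.py <<'E'
from station import r
import cv2,numpy as np
from scipy.spatial.transform import Rotation as Ro
def ray(c,u,v,z):
    p=r.camera_params(c);R=np.array(p['R']);C=-R.T@p['t']
    d=R.T@np.linalg.inv(p['mtx'])@[u,v,1]
    return C+d*(z-C[2])/d[2]
def px(c,X):
    p=r.camera_params(c);q=p['mtx']@(np.array(p['R'])@X+p['t']);return q[:2]/q[2]
def rot(x,y):  # tool x axis, y axis -> rotvec
    x=np.array(x,float);x/=np.linalg.norm(x);y=np.array(y,float);y-=x*(x@y);y/=np.linalg.norm(y)
    return Ro.from_matrix(np.c_[x,y,np.cross(x,y)]).as_rotvec()
E
python3 - <<'E'
from h import *
for n,z,s,t in(('chest',0,(297,166),(424,175)),('handle',.04,(364,179),(420,252)),('coaster',.021,(326,167),None),('beakerA',0,(300,369),(228,277)),('beakerB',0,(343,458),(186,329)),('fan',0,(229,378),(204,235)),('jar',0,(208,254),(292,158)),('ash',0,(274,234),(330,204)),('spoon',0,(411,278),(335,331))):
    print(n,ray('side',*s,z).round(3), None if t is None else ray('top',*t,z).round(3))
E
```

```text
chest [ 0.745 -0.177  0.   ] [ 0.753 -0.178  0.   ]
handle [ 0.567 -0.164  0.04 ] [ 0.567 -0.163  0.04 ]
coaster [ 0.67  -0.182  0.021] None
beakerA [0.493 0.279 0.   ] [0.499 0.28  0.   ]
beakerB [0.367 0.376 0.   ] [0.376 0.374 0.   ]
fan [0.592 0.346 0.   ] [0.597 0.34  0.   ]
jar [ 0.78   0.141 -0.   ] [0.787 0.137 0.   ]
ash [0.686 0.035 0.   ] [0.678 0.044 0.   ]
spoon [0.388 0.016 0.   ] [0.38  0.025 0.   ]
```

The top view shows the chest (corners about (393,112), (489,125), (377,218)), the handle at (420,250), the fan at upper left over the beaker (225,280), the yellow decoy (177,333) and the spoon (335,331). The side view shows the white beaker at (298,358), the handle at (364,175) and the jar at (200,230). Next I overlay the models to refine the yaws.

```bash
cat > m1.py <<'E'
from h import *
for a,b in (((393,112),(489,125)),((393,112),(377,218)),((489,125),(475,232))):
    A=ray('top',*a,.075);B=ray('top',*b,.075);print(A.round(3),B.round(3),np.degrees(np.arctan2(*(B-A)[[1,0]])).round(1),np.linalg.norm(B-A).round(3))
def draw(im,c,P,col,s,o):
    q=np.array([(px(c,p)-o)*s for p in P]);cv2.polylines(im,[np.round(q*16).astype(np.int32)],True,col,1,cv2.LINE_AA,4)
th=np.linspace(0,2*np.pi,60)
F=np.array([.595,.343,0]);B=np.array([.496,.28,0])
out=[]
for c,o,w in(('side',(150,190),200),('top',(110,180),150)):
    s=800*.5/w;im=cv2.imread(f'pics/{c}1.png');im=cv2.resize(im[o[1]:o[1]+w*6//5,o[0]:o[0]+w],None,fx=s,fy=s,interpolation=cv2.INTER_CUBIC)
    for yaw,col in((33,(0,0,255)),(40,(0,255,0))):
        y=np.radians(yaw);ex=np.array([np.cos(y),np.sin(y),0]);ey=np.array([-np.sin(y),np.cos(y),0])
        draw(im,c,[F-.13*ex+.095*(np.cos(t)*ey+np.sin(t)*np.array([0,0,1]))+[0,0,.27] for t in th],col,s,np.array(o))
        draw(im,c,[F+.03*ex+.075*(np.cos(t)*ex+np.sin(t)*ey) for t in th],col,s,np.array(o))
    for rr,z in((.024,0),(.0275,.09)):draw(im,c,[B+[rr*np.cos(t),rr*np.sin(t),z] for t in th],(255,0,255),s,np.array(o))
    out.append(im)
cv2.imwrite('pics/ov1.png',np.hstack(out))
E
python3 m1.py
```

```text
[ 0.877 -0.092  0.075] [ 0.852 -0.306  0.075] -96.6 0.215
[ 0.877 -0.092  0.075] [ 0.638 -0.06   0.075] 172.5 0.241
[ 0.852 -0.306  0.075] [ 0.612 -0.276  0.075] 172.9 0.242
```

View pics/ov1.png

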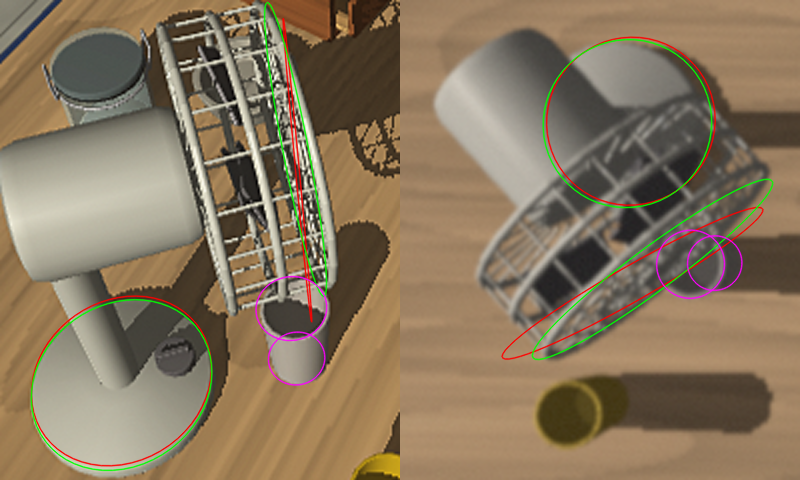

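Fan yaw is about 40° (the green overlay fits), the beaker is near (0.496, 0.280), and chest yaw is about −7°. Next step is pulling the tray.

```bash
python3 - <<'E'
from h import *
a=np.radians(-6.8);cx=np.array([np.cos(a),np.sin(a),0])
H=np.array([.567,-.164,.109])
best=None
for s in(1,-1):
    R=rot([0,0,-1],s*cx)
    qs=[r.ik(H+[0,0,.1],R),r.ik(H,R),r.ik(H-.15*cx,R),r.ik(H-.15*cx+[0,0,.1],R)]
    print(s,[None if q is None else np.round(q,2).tolist() for q in qs])
    if all(q is not None for q in qs) and (best is None or abs(qs[0][6])<best[0]): best=(abs(qs[0][6]),R)
R=best[1]
r.move_gripper(.024,10)
r.goto(H+[0,0,.08],R)
cv2.imwrite('pics/pre.png',np.hstack([r.capture('side')[100:300,280:480],r.capture('top')[150:350,320:520]]))
print(r.observe()['time_s'],r.observe()['tool_pos'],r.observe()['width'])
E
python3 -c "
import cv2;i=cv2.imread('pics/pre.png');cv2.imwrite('pics/pre2.png',cv2.resize(i,None,fx=2,fy=2,interpolation=2))"
```

```text
1 [[0.63, 0.55, -0.53, 1.8, 0.35, 0.89, -0.18], [0.59, 0.69, -0.48, 1.84, 0.47, 0.72, -0.28], [0.61, 0.5, -0.41, 2.2, 0.4, 0.51, -0.23], [0.71, 0.31, -0.51, 2.14, 0.23, 0.74, -0.07]]
-1 [[-0.63, 0.93, 1.34, 1.88, -0.99, 1.21, -2.2], [0.07, 0.63, 0.21, 1.88, -0.2, 0.65, -2.86], [0.13, 0.46, 0.15, 2.23, -0.15, 0.46, -2.86], [-0.77, 0.63, 1.36, 2.22, -0.8, 0.94, -2.18]]
4.2667 [ 0.56680129 -0.16532678  0.18908158] 0.023507339766921202
```

View pics/pre2.png

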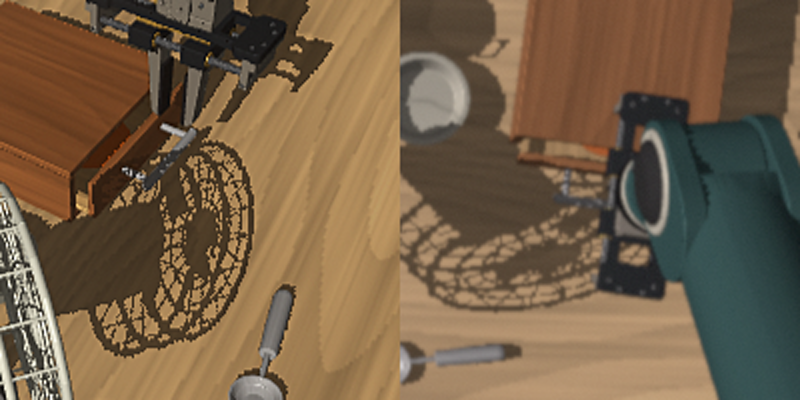

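The side crop shows the fingers straddling the line above the bar (bar middle near side pixel (363,178)), with nothing in the way. Descend, grip and pull.

```bash
python3 - <<'E'
from h import *
a=np.radians(-6.8);cx=np.array([np.cos(a),np.sin(a),0])
H=np.array([.567,-.164,.109])
print('hit',r.move_straight(H,feed=.08,f_stop=5),r.observe()['tool_pos'],r.observe()['ft_force'])
r.move_gripper(0,15); o=r.observe();print('w',o['width'],o['ft_force'],o['tool_pos'])
if .005<o['width']<.016:
    p0=np.array(o['tool_pos'])
    print('stop',r.move_straight(p0-.16*cx,feed=.05,f_stop=14))
    o=r.observe();print(o['tool_pos'],(o['tool_pos']-p0)@cx,o['ft_force'],o['width'],o['time_s'])
E
```

```text
hit False [ 0.56738383 -0.16404687  0.10953484] [ 0.47426343 -0.02712928  0.16790524]
w 0.010299208260929118 [-0.92768871  0.10704334  2.73154558] [ 0.56722799 -0.16411253  0.10948612]
stop True
[ 0.44315125 -0.15002307  0.10948048] -0.12487217313836187 [ 1.37448258  0.26243933 -1.21831637] 0.010091197345326668 7.9833
```

```bash
python3 - <<'E'
from h import *
a=np.radians(-6.8);cx=np.array([np.cos(a),np.sin(a),0])
p0=np.array(r.observe()['tool_pos'])
print('stop',r.move_straight(p0-.012*cx,feed=.03,f_stop=14))
o=r.observe();print((o['tool_pos']-p0)@cx,o['ft_force'],o['width'])
r.move_gripper(.026)
p=np.array(o['tool_pos']);r.move_straight(p+[0,0,.1],feed=.2)
# tilted orientation towards fan
B=np.array([.496,.28,.045]);y=np.radians(35);d=np.array([np.cos(y),np.sin(y),0]);t=np.radians(45)
ax=np.cos(t)*d-np.sin(t)*np.array([0,0,1]);lat=np.array([-d[1],d[0],0])
for s in(1,-1):
    R=rot(ax,s*lat);print(s,[None if (q:=r.ik(B-(.069+k)*ax,R)) is None else np.round(q,2).tolist() for k in(.15,.0)])
for yy in(-6.8,-30,10):
  c=np.radians(yy);d2=np.array([np.cos(c),np.sin(c),0]);ax2=np.cos(t)*d2-np.sin(t)*np.array([0,0,1])
  C=np.array([.547,-.163,.066])
  for s in(1,-1):
    R=rot(ax2,s*np.array([-d2[1],d2[0],0]));print(yy,s,[None if (q:=r.ik(C-.069*ax2+[0,0,k],R)) is None else np.round(q,2).tolist() for k in(.12,.0)])
print(r.observe()['time_s'])
E
```

```text
stop True
-0.00037766302330065967 [ 0.76994458 -0.09972669  0.38758803] 0.010073697018999201
1 [None, [0.53, 1.38, -1.35, 2.37, 2.43, 1.11, 0.04]]
-1 [None, [0.05, 0.74, -0.67, 2.39, 2.8, 0.69, 2.23]]
-6.8 1 [[1.37, 0.6, -1.26, 2.33, 2.16, 0.43, -0.18], [1.02, 0.74, -0.82, 2.37, 2.77, 0.61, -0.74]]
-6.8 -1 [[1.07, 0.36, -0.85, 2.34, 2.73, 0.24, 2.25], [0.89, 0.67, -0.67, 2.38, 2.9, 0.58, 2.21]]
-30 1 [[0.37, 0.26, -0.34, 2.36, 2.02, 0.45, -0.79], [0.25, 0.56, -0.22, 2.39, 2.47, 0.68, -1.27]]
-30 -1 [[-0.53, 0.26, 0.67, 2.41, 2.44, 0.25, 1.85], [0.26, 0.56, -0.23, 2.39, 2.46, 0.69, 1.88]]
10 1 [[1.51, 0.68, -1.27, 2.27, 1.84, 0.17, 0.5], [1.47, 1.17, -1.27, 2.29, 2.27, 0.54, 0.41]]
10 -1 [[1.51, 0.68, -1.27, 2.27, 1.84, 0.17, -2.64], [1.5, 1.26, -1.33, 2.29, 2.2, 0.62, -2.61]]
9.3167
```

```bash
python3 - <<'E'
from h import *
B=np.array([.496,.28,.045]);Z=np.array([0,0,1])
C=np.array([.547,-.163,.068])
lo=np.array([-2.53,-.31,-1.57,.28,-1.29,.15,-2.92]);hi=np.array([2.53,2.02,1.55,2.44,4.43,1.84,2.92])
def m(q): return -1 if q is None else min((q-lo).min(),(hi-q).min())
for nm,P,yaws in(('beaker',B,(5,15,25,35,45,55,65)),('coaster',C,(-50,-35,-20,-7,10,25))):
  for t in(30,40,45,50,55):
    for y in yaws:
      t_,y_=np.radians([t,y]);d=np.array([np.cos(y_),np.sin(y_),0]);ax=np.cos(t_)*d-np.sin(t_)*Z;lat=np.array([-d[1],d[0],0])
      for s in(1,-1):
        R=rot(ax,s*lat);T=P-.069*ax
        L=[T,T+.02*Z,T-.05*d+.03*Z,T-.09*d+.03*Z,T-.09*d+.1*Z] if nm=='beaker' else [T,T+.05*Z,T+.12*Z,T-.1*ax]
        ms=[m(r.ik(p,R)) for p in L]
        if min(ms)>0.005: print(nm,t,y,s,np.round(ms,2))
E
```

```text
beaker 30 65 1 [0.17 0.16 0.11 0.08 0.02]
beaker 30 65 -1 [0.17 0.16 0.11 0.08 0.02]
beaker 40 65 1 [0.19 0.18 0.12 0.08 0.07]
beaker 40 65 -1 [0.19 0.18 0.12 0.08 0.06]
beaker 45 65 -1 [0.2  0.2  0.14 0.1  0.07]
beaker 50 65 1 [0.23 0.23 0.16 0.12 0.13]
beaker 55 5 1 [0.18 0.08 0.05 0.02 0.06]
beaker 55 55 1 [0.21 0.21 0.12 0.06 0.09]
beaker 55 55 -1 [0.21 0.21 0.12 0.06 0.09]
beaker 55 65 -1 [0.23 0.23 0.07 0.06 0.07]
coaster 30 25 1 [0.16 0.01 0.01 0.13]
coaster 30 25 -1 [0.16 0.01 0.01 0.13]
coaster 40 -50 1 [0.11 0.11 0.14 0.03]
coaster 40 -50 -1 [0.09 0.07 0.06 0.01]
coaster 40 25 1 [0.23 0.1  0.12 0.11]
coaster 40 25 -1 [0.23 0.1  0.04 0.02]
coaster 45 -50 1 [0.13 0.14 0.18 0.06]
coaster 45 -50 -1 [0.1  0.08 0.16 0.01]
coaster 45 10 1 [0.15 0.15 0.01 0.05]
coaster 50 -50 1 [0.16 0.18 0.22 0.11]
coaster 50 -50 -1 [0.1  0.1  0.05 0.01]
coaster 50 10 1 [0.17 0.02 0.1  0.07]
coaster 50 25 1 [0.23 0.08 0.14 0.17]
coaster 50 25 -1 [0.04 0.06 0.17 0.11]
coaster 55 -50 1 [0.2  0.22 0.26 0.16]
coaster 55 -50 -1 [0.11 0.23 0.16 0.09]
coaster 55 -35 1 [0.14 0.16 0.21 0.07]
coaster 55 -35 -1 [0.12 0.02 0.04 0.02]
coaster 55 -20 1 [0.14 0.09 0.07 0.03]
coaster 55 -20 -1 [0.12 0.02 0.01 0.02]
coaster 55 -7 1 [0.15 0.18 0.03 0.07]
coaster 55 -7 -1 [0.12 0.03 0.03 0.01]
coaster 55 10 1 [0.04 0.1  0.12 0.06]
coaster 55 10 -1 [0.22 0.23 0.05 0.04]
coaster 55 25 1 [0.07 0.26 0.25 0.21]
coaster 55 25 -1 [0.17 0.05 0.22 0.17]
```

```bash
cat >> h.py <<'E'
Z=np.array([0,0,1.])
def frame(yaw,tilt=50):
    t,y=np.radians([tilt,yaw]);d=np.array([np.cos(y),np.sin(y),0]);ax=np.cos(t)*d-np.sin(t)*Z
    return d,ax,np.array([-d[1],d[0],0])
def draw(im,c,P,col,s,o):
    q=np.array([(px(c,p)-o)*s for p in P]);cv2.polylines(im,[np.round(q*16).astype(np.int32)],True,col,1,cv2.LINE_AA,4)
th=np.linspace(0,2*np.pi,60)
def ring(c,rr,z):return [np.array([c[0]+rr*np.cos(t),c[1]+rr*np.sin(t),z]) for t in th]
def crop(c,o,w,h,s):
    im=r.capture(c);return cv2.resize(im[o[1]:o[1]+h,o[0]:o[0]+w],None,fx=s,fy=s,interpolation=cv2.INTER_CUBIC)
E
python3 - <<'E'
from h import *
d,ax,lat=frame(65);R=rot(ax,lat);B=np.array([.496,.28,.045]);T=B-.069*ax
q=r.ik(T-.1*d+.06*Z,R);print(np.round(q,2),np.round(r.observe()['q'],2))
r.goto(T-.1*d+.06*Z,R); r.move_gripper(.091)
im=r.capture('side');cv2.imwrite('pics/sfull.png',im);
a=cv2.resize(im[320:400,250:350],None,fx=4,fy=4,interpolation=2);b=crop('top',(380,170),100,120,4)
for rr,z in((.024,0),(.0275,.09)):draw(a,'side',ring(B,rr,z),(255,0,255),4,np.array((250,320)))
C=np.array([.547,-.163]);draw(b,'top',ring(C,.0475,.021),(0,255,0),4,np.array((380,170)))
out=np.zeros((480,800,3),np.uint8);out[:320,:400]=a;out[:,400:]=b;cv2.imwrite('pics/p2.png',out)
for th_ in('beaker','coaster_top','tray_handle'):
  for c in('side','top'):
    print(th_,c,[(round(x['conf'],2),ray(c,x['position'][1]*640,x['position'][0]*480,{'beaker':0,'coaster_top':.021,'tray_handle':.04}[th_]).round(4)) for x in r.pinpoint(th_,c)])
o=r.observe();print(o['time_s'],o['tool_pos'],o['ft_force'],o['width'])
E
```

```text
[ 0.95  1.   -1.34  2.33  1.44  0.34  1.33] [ 0.77  0.36 -0.6   2.09  0.3   0.75 -0.14]
beaker side [(0.9, array([0.3676, 0.3736, 0.    ])), (0.82, array([0.4949, 0.2791, 0.    ]))]
beaker top [(0.72, array([0.5032, 0.283 , 0.    ])), (0.63, array([0.3751, 0.3728, 0.    ]))]
coaster_top side [(0.94, array([ 0.5461, -0.1599,  0.021 ])), (0.56, array([0.5823, 0.3533, 0.021 ]))]
coaster_top top [(0.64, array([ 0.5586, -0.162 ,  0.021 ])), (0.49, array([0.5004, 0.2745, 0.021 ]))]
tray_handle side []
tray_handle top [(0.88, array([ 0.4437, -0.1461,  0.04  ]))]
12.075 [0.43498319 0.14917286 0.15785129] [ 0.68261464 -0.14008014  0.43041563] 0.09072868124025323
```

View pics/p2.png

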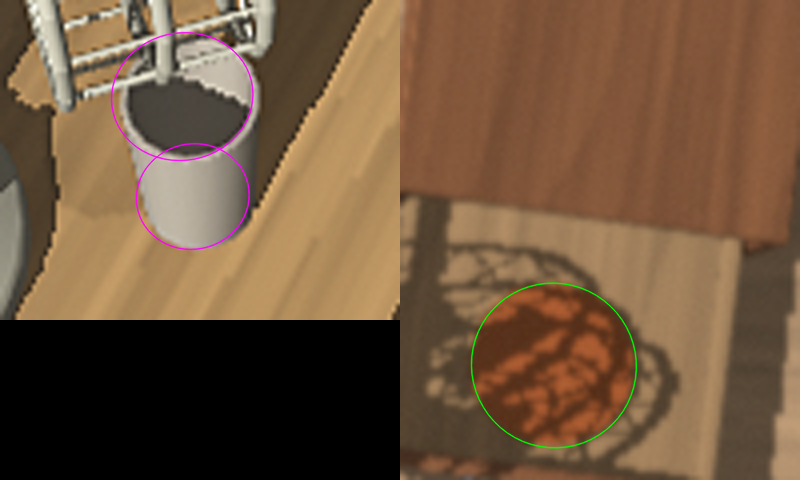

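View pics/sfull.png

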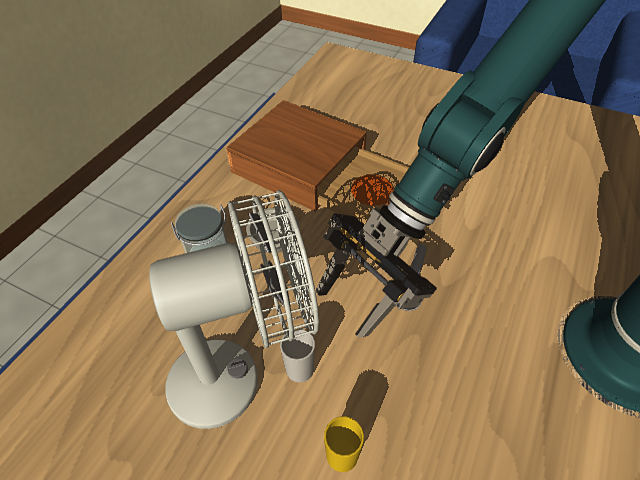

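The overlays show the coaster exactly at (0.547, −0.163) and the beaker about 2 px right of my estimate, so (0.494, 0.279). The full view shows the open gripper in front of the fan, clear of it and of the yellow beaker. Now move in around the beaker and check centring before closing.

```bash
python3 - <<'E'
from h import *
d,ax,lat=frame(65);B=np.array([.494,.279,.045]);T=B-.069*ax
print(r.move_straight(T-.1*d,feed=.12,f_stop=5))
print(r.move_straight(T,feed=.08,f_stop=3))
o=r.observe();print(o['time_s'],o['tool_pos']-T,o['ft_force'],np.round(o['q'],2))
# ideal fingers contact points and beaker rings overlaid
s=8;o_=(245,290);im=crop('side',o_,100,75,8) if 0 else crop('side',(250,300),100,75*4//3,6)
for rr,z in((.024,0),(.0275,.09)):draw(im,'side',ring(B,rr,z),(255,0,255),6,np.array((250,300)))
cv2.imwrite('pics/g.png',im)
E
```

```text
False
False
14.125 [-3.65318995e-05 -5.01107449e-04 -1.16937229e-04] [0.19990344 0.0866623  0.53092292] [ 0.66  1.2  -1.26  2.22  1.9   0.48  0.9 ]
```

View pics/g.png

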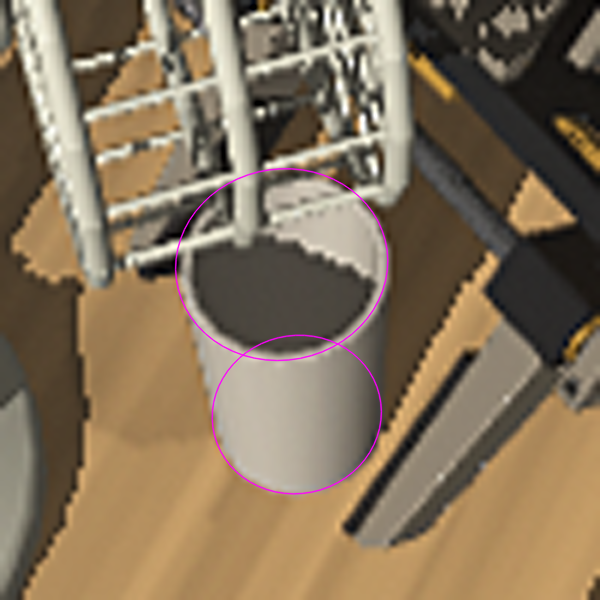

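The close-up shows the base ring fitting and the rim within 1 px, and the visible finger is clear, so the beaker is centred. I'll close gently in steps and lift slightly.

```bash
python3 - <<'E'
from h import *
for w in(.060,.057,.055,.053):
    r.move_gripper(w,3);o=r.observe();print(w,round(o['width'],4),np.round(o['ft_force'],2))
r.move_gripper(.03,3);print(r.observe()['width'])
r.move_gripper(.03,6);o=r.observe();print(o['width'],o['ft_force'],o['time_s'])
d,ax,lat=frame(65);p=np.array(o['tool_pos'])
r.move_straight(p+[0,0,.012],feed=.03);r.pause(.2)
o=r.observe();print(o['width'],o['ft_force'],o['time_s'])
B=np.array([.494,.279,.012])
im=crop('side',(250,290),100,100,6)
for rr,z in((.024,.012),(.0275,.102)):draw(im,'side',ring(B,rr,z),(255,0,255),6,np.array((250,290)))
cv2.imwrite('pics/l.png',im)
E
```

```text
0.06 0.0597 [-1.54 -0.32 -0.59]
0.057 0.0569 [-0.36 -0.44  0.33]
0.055 0.0549 [-0.53  0.16  0.42]
0.053 0.0527 [ 0.58 -0.33 -0.23]
0.05196404732184991
0.05144828424412134 [0.21900737 0.04948142 0.4871041 ] 15.9667
0.05161700571300727 [ 0.5237827   0.90280369 -0.49663307] 16.7167
```

View pics/l.png

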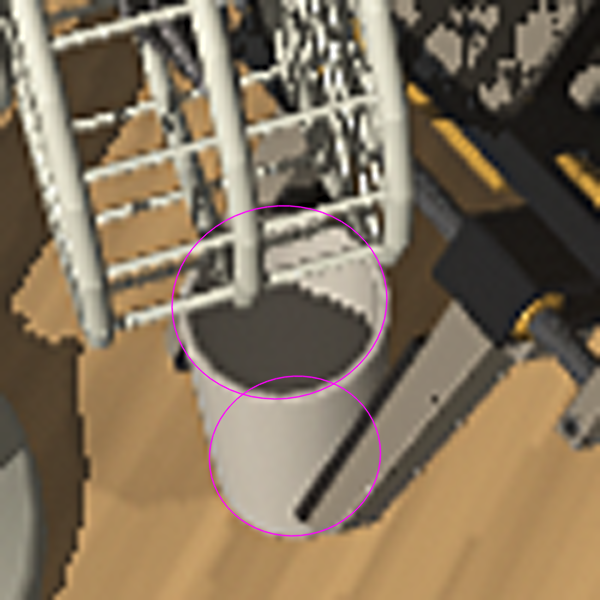

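The beaker is held upright and matches the rings 12 mm up. Now withdraw from the fan and carry it over the coaster.

```bash
python3 - <<'E'
from h import *
d,ax,lat=frame(65)
p=np.array(r.observe()['tool_pos'])
r.move_straight(p-.1*d+.01*Z,feed=.1)
r.move_straight(p-.1*d+.07*Z,feed=.15)
d2,ax2,lat2=frame(25);R2=rot(ax2,lat2)
G=np.array([.547,-.163,.066+.06]);T2=G-.069*ax2
try:
    r.move_straight(T2+.02*Z,R2,feed=.12);print('straight')
except r.PlanningError as e:
    print('plan',e)
    for yw in(25,15,5,-7,-20,-35,-50):
        d3,a3,l3=frame(yw);q=r.ik(G+.02*Z-.069*a3,rot(a3,l3));print(yw,None if q is None else np.round(q,2))
o=r.observe();print(o['time_s'],o['tool_pos'],np.round(o['q'],2),o['width'],o['ft_force'])
E
```

```text
straight
21.45 [ 0.50675717 -0.1814485   0.19884254] [ 1.54  0.99 -1.39  2.16  1.2   0.43  1.5 ] 0.05148048069445106 [-0.03087924 -0.19834316 -0.54793674]
```

```bash
python3 - <<'E'
from h import *
d2,ax2,lat2=frame(25);G=np.array([.547,-.163,.066]);T2=G-.069*ax2
r.move_straight(T2+.025*Z,feed=.08);r.pause(.2)
o=r.observe();print(o['time_s'],o['tool_pos']-T2,o['width'],o['ft_force'])
out=[]
for c,oo in(('side',(310,110)),('top',(370,170))):
    im=crop(c,oo,120,120,10/3)
    for rr,z in((.024,.046),(.0275,.136)):draw(im,c,ring(G,rr,z),(255,0,255),10/3,np.array(oo))
    draw(im,c,ring(G,.0475,.021),(0,255,0),10/3,np.array(oo));out.append(im)
cv2.imwrite('pics/c.png',np.hstack(out))
E
```

```text
22.4917 [ 1.55607322e-04 -9.36974679e-05  2.53808916e-02] 0.051474826726803986 [-0.68969559  0.84358002 -1.11344357]
```

View pics/c.png

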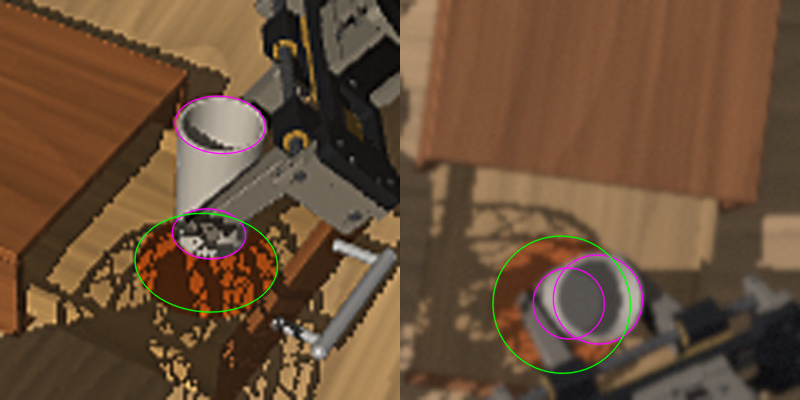

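The beaker is upright, the rim ring fits, and the base is concentric with the coaster in both views. Lower it softly, release and retreat.

```bash
python3 - <<'E'
from h import *
d2,ax2,lat2=frame(25);G=np.array([.547,-.163,.066]);T2=G-.069*ax2
r.move_straight(T2+.006*Z,feed=.03);r.pause(.2)
print(r.move_straight(T2-.004*Z,feed=.008,f_stop=2.5))
o=r.observe();print(o['time_s'],o['tool_pos']-T2,o['width'],np.round(o['ft_force'],2))
E
```

```text
True
24.375 [ 1.56008846e-04 -6.93704962e-05 -1.73803065e-04] 0.05165579672991068 [-0.8  -0.19  4.51]
```

```bash
python3 - <<'E'
from h import *
d2,ax2,lat2=frame(25);p=np.array(r.observe()['tool_pos'])
for w in(.053,.056,.062,.091): r.move_gripper(w)
o=r.observe();print(o['width'],np.round(o['ft_force'],2))
for k in(.12,.1,.08,.06):
    try: print(k,r.move_straight(p-k*ax2,feed=.08,f_stop=4));break
    except r.PlanningError as e: print(k,e)
r.pause(.3)
G=np.array([.547,-.163,0]);out=[]
for c,oo in(('side',(310,110)),('top',(370,170))):
    im=crop(c,oo,120,120,10/3)
    for rr,z in((.024,.021),(.0275,.111)):draw(im,c,ring(G,rr,z),(255,0,255),10/3,np.array(oo))
    draw(im,c,ring(G,.0475,.021),(0,255,0),10/3,np.array(oo));out.append(im)
cv2.imwrite('pics/e.png',np.hstack(out));cv2.imwrite('pics/efull.png',r.capture('side'))
o=r.observe();print(o['time_s'],o['tool_pos'],np.round(o['ft_force'],2))
for c in('side','top'):
  for t,z in(('tray_handle',.04),('jar',0),('ashtray',0),('spoon',0)):
    print(t,c,[(round(x['conf'],2),ray(c,x['position'][1]*640,x['position'][0]*480,z).round(3)) for x in r.pinpoint(t,c)][:1])
E
```

```text
0.09125946019461892 [ 0.7  -0.49  0.7 ]
0.12 False
27.85 [ 0.43710021 -0.21435452  0.21061875] [-0.26 -0.47  0.05]
tray_handle side [(0.82, array([ 0.445, -0.147,  0.04 ]))]
jar side [(0.62, array([0.785, 0.142, 0.   ]))]
ashtray side [(0.89, array([0.69 , 0.031, 0.   ]))]
spoon side [(0.8, array([0.385, 0.015, 0.   ]))]
tray_handle top [(0.65, array([ 0.442, -0.145,  0.04 ]))]
jar top [(0.66, array([0.786, 0.14 , 0.   ]))]
ashtray top [(0.65, array([0.684, 0.036, 0.   ]))]
spoon top [(0.64, array([0.386, 0.022, 0.   ]))]
```

View pics/e.png

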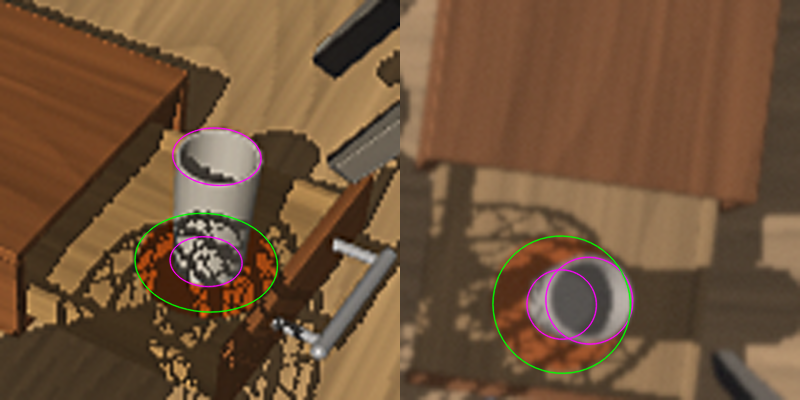

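View pics/efull.png

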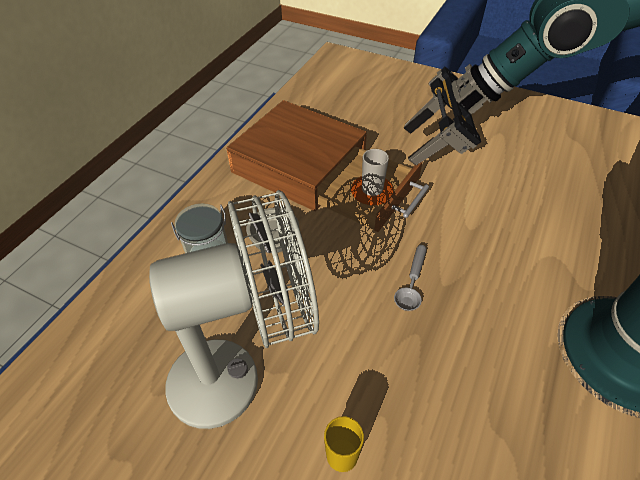

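The beaker stands upright and inside the coaster ring in both views. The tray is out (handle at (0.443, −0.147)), the gripper is clear, and the fan and the other objects are unmoved.

```bash
python3 -c "
from station import r
print(r.sign_off(), r.observe()['time_s'])"
```

```text
the job is handed in; nothing more can be done
the job is handed in; nothing more can be done
```

The job is done and handed in after about 28 s of robot time. The tray is fully out and the beaker stands upright on the coaster.

- **Tray:** I pulled it 125 mm by its handle until it hit the stop. A second pull moved it no more than 0.4 mm, so it is at its stop.
- **Beaker:** I gripped it at 3 N, then 6 N, with the tool tilted, and drew it out in front of the fan. I lowered it onto the coaster slowly. Contact came within 0.2 mm of the expected height, at about 5 N.
- **Last checks:** In both camera views the beaker is upright, close to the coaster's centre and wholly on it. The gripper is clear and touching nothing.
- **Surroundings:** The fan and yellow beaker look unmoved. The jar, ashtray and spoon were measured again within about 1 cm of where they started, which is the spread of the measurements.
- **Disagreement:** Before the grasp, the two cameras put the beaker 4 to 8 mm apart. I used the side camera's position, and the grasp closed on centre.

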